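# Take the height of a bottle cap with the bridge gauge

## Task

Take the height of the red bottle cap with the blue bridge height gauge: lift the gauge by its black grip and lower it upright over the red cap, so that its sprung foot rests on the middle of the cap and is pushed up by it while both end feet stand on the worktop either side. Keep hold of the gauge until it stands, then let go and leave it standing there. The red cap stays where it lies, and the blue cap is left alone.

Things in the scene. Friction and masses are not known exactly. Their poses are not given: they have to be found in the camera images.
- gauge_grip (a point): Centre of the black grip (32 x 32 mm, 50 tall) topping the blue bridge gauge (0.5 kg, loose, standing), 125 mm above the undersides of its end feet. z up, y along the bridge. Below the grip: housing 30 x 52 mm, 56 to 100 mm up; beam 124 mm long, 58 to 72 mm up; end feet 46 x 12 mm, centred 56 mm either side along y, 100 mm free between. The foot, a 24 mm disc, is straight below.
- gauge_foot (a joint): Height reading (m): how far the gauge's sprung foot is pushed up, 0 to 0.032. At 0 the disc's underside is 1 mm above the plane of the end feet, so the standing gauge reads the part's height less 1 mm (0.024 on the red cap). The light spring (0.5 to 1.3 N) is easily overcome by the gauge's weight.
- red_cap_mid (a point): Centre of the loose red bottle cap, half-way up. It lies closed end up on the worktop, 53 mm across and 25 mm tall, with a flat top; it weighs 12 g.
- blue_cap_mid (a point): Centre of the loose blue bottle cap, half-way up. It lies open end up on the worktop, 53 mm across and 25 mm tall. It is not to be measured.

How it is judged (in metres and radians):
On the way, in this order (a step that is already met when the one before it is completed fails the run):
1. the gauge is lifted at least 30 mm off the worktop (height (world z) of gauge_grip above 0.155 m), for 0.1 s.
2. with the gauge still held, its foot is pushed up at least 18 mm over the red cap, within 20 mm of its middle (value of joint gauge_foot above 0.018 m and horizontal distance between gauge_grip and red_cap_mid below 0.02 m and contact force between the fingers and anything else above 1 N), for 0.1 s.
At the end, for the whole second after the job is handed in: The gauge stands by itself, upright within 0.1 rad (6 degrees), with its end feet on the worktop (grip centre 118 to 132 mm up), its axis within 20 mm of the middle of the red cap, its foot reading 20 to 28 mm; the red cap lies flat (value of joint gauge_foot between 0.02 and 0.028 m and horizontal distance between gauge_grip and red_cap_mid below 0.02 m and angle between gauge_grip's own z axis and vertical below 0.1 rad and height (world z) of gauge_grip between 0.118 and 0.132 m and angle between red_cap_mid's own z axis and vertical below 0.15 rad); the robot touches nothing.
It fails at once if the red cap is pushed more than 30 mm from where it lay (distance of red_cap_mid from where it was at the start of the episode above 0.03 m).
It fails at once if the blue cap is moved more than 20 mm (distance of blue_cap_mid from where it was at the start of the episode above 0.02 m).
It also fails if it takes over 35 s, if anything falls off the work surface, if the arm or the gripper's body presses on something with over 40 N, if the wrist force passes 120 N, or if a joint passes its speed limit or range.

## Robot

A 6-joint arm with a two-finger parallel gripper is mounted at the origin on a cart in front of the work surface, level with it; the furniture and walls round the work are solid. World frame = base frame: x ahead of the robot, y to its left, z up, the work surface at z = 0. Lengths are in mm, angles in rad, forces in N, time in s.
With the tool pointing down it reaches from about 350 to 775 mm from the base axis. Payload 7.3 kg.
Tool frame: the origin (TCP) lies on the centre line of the jaws, within the pads' length; the fingertips stand finger_overhang ahead of it and the grasp point (between the pads) lies 8 mm behind it (finger_overhang is the distance from the TCP to the fingertips, in mm); z points along the fingers, y is the line along which they close (so a half turn about z gives the same grasp; the last joint's range is limited). The gripper opens to 92 mm and grips with 3 to 60 N. Pads are 19 mm wide; open, the fingers measure 130 mm over their backs; the gripper's body (75 mm by 190 mm) begins 47 mm behind the grasp point.
Start: joints at [-1.41, 0.342, 1.524, -0, 1.275, -0.146], TCP at [158.577, -500.497, 237.741] pointing down, gripper open.
Joint ranges: [-2.53, 2.53], [-0.77, 2.02], [0.04, 2.7], [-1, 4.14], [0.28, 2.66], [-3.11, 3.11]. Speed limits (rad/s): [2.57, 2.57, 3.14, 3.14, 3.14, 3.14].

## Interface

Orientations are given as [roll, pitch, yaw] about the fixed x, y, z axes, in that order (R = Rz(yaw) Ry(pitch) Rx(roll)).
In Python, from plant import get_obs, capture, close_job, finger_overhang gives the robot as it stands.
- The arm moves only by the shell command python3 -m inch 'ROWS'. ROWS is JSON, one flat list of numbers, 7 for each row, row after row: the turn, a rotation vector about the tool's x, y, z scaled (see below), then the shift along the tool's x, y, z scaled (see below), then the closure, from -1 (fully open) to 1 (shut). In form: [ax, ay, az, tx, ty, tz, gripper, ax, ay, az, tx, ty, tz, gripper, ...]. A call has 1 to 10 rows; each row shifts and turns the commanded pose from where the row before left it, along the tool's axes as they then stand; what a row does not reach is not made up. The controller multiplies each number of a shift by 0.8 m and each number of a turn by 1.5 rad. A row lasts 1/12 s, in which the tool goes at most 41.7 mm and 7.16 degrees, less where a joint would pass 70% of its speed; a pose out of reach is approached as far as the arm can. A call with a number of a shift or a turn outside -1 to 1 is refused whole. A call with a gripper value outside its range is refused whole. The fingers move at their own pace and stop on an object; the grip force is fixed at half the most. Time passes only in rows, so rows that do not move let the fingers close. It gives the time, the measured TCP pose, the force, the opening and the grip force at its end, in the units of the state.
- get_obs(): the state, without advancing time (a new reading comes with each control period).
- capture(name): name is "side" or "top"; returns a dict with "image" (384x512x3 uint8, red, green, blue), "mtx" (3x3 intrinsics, pixels), "distortion" ([k1, k2, p1, p2, k3] as OpenCV has them; the pictures are not rectified), "pose" (4x4, takes a point from camera to world coordinates). Camera axes: x right, y up, looking along -z (the intrinsics and any distortion apply to the point x, -y, -z); pixel columns grow to the right and rows downward; lengths in mm; the calibration is good to about 2 mm. A picture is of the moment at which its call begins. There is no depth.
- close_job(): hands the job in; it is judged then, once.
The state is a dict: "time": time; "joint_positions": joint angles; "dq": joint speeds; "tau": joint torques, N m; "tool_pos": TCP position; "tcp_rot": TCP orientation; "contact_force": force on the tool from outside, world axes, zero at the start; "moment": the same for the moment, N m; "grip_width": finger opening in mm; "finger_force": force on a finger pad.
Only numpy, scipy, OpenCV 4.12 (cv2) and the standard library are available. Lean on these libraries where they do the work, as an engineer would, in place of code of your own. Each camera call takes 0.05 s, during which the arm holds its last target. There are 200 camera calls.

## Working session

There is one attempt and no reset: what is moved stays moved. The work goes in short steps, Python scripts to look and compute and a shell command to move; the robot and the scene stay as the last step left them, time stands still between calls to the robot, and variables do not carry over. Pictures are saved under pics/ and viewed, at most 10 in all, crops included, and the job is handed in when it is done.

```bash
mkdir -p pics; python3 - <<'E'
from plant import *
import cv2,numpy as np
print(get_obs(), finger_overhang)
for n in("side","top"):
    c=capture(n);cv2.imwrite(f"pics/{n}0.png",c["image"][...,::-1]);print(c["mtx"],c["distortion"],c["pose"])
E
```

```text
{'time': 0.0, 'joint_positions': array([-1.41001651e+00,  3.42754792e-01,  1.52504389e+00,  2.54341421e-05,
        1.27543248e+00, -1.46004646e-01]), 'dq': array([ 0.00079928,  0.00226388, -0.00077352,  0.00068035,  0.00048   ,
       -0.0018824 ]), 'tau': array([-1.05420484e-03, -4.31246889e+01, -2.44221032e+01,  7.18700350e-02,
        5.59714402e-02, -9.08554171e-05]), 'tool_pos': array([ 158.50673415, -500.0684142 ,  237.01895097]), 'tcp_rot': array([-3.13997512e+00, -2.62441743e-04,  3.06776828e-01]), 'contact_force': array([ 0.17744769, -0.23787835, -0.59144511]), 'moment': array([ 0.00010721, -0.03319642,  0.01746665]), 'finger_force': 0.0, 'grip_width': 92.04529797945379} 11.0
[[410.82548435   0.         260.35879208]
 [  0.         410.82548435 193.59272533]
 [  0.           0.           1.        ]] [0.03348193 0.         0.         0.         0.        ] [[-9.96453696e-01  6.07143440e-02 -5.82563275e-02  4.69921980e+02]
 [-8.03857767e-02 -4.82320903e-01  8.72298500e-01  5.45370986e+02]
 [ 2.48627867e-02  8.73888045e-01  4.85491016e-01  5.31039216e+02]
 [ 0.00000000e+00  0.00000000e+00  0.00000000e+00  1.00000000e+00]]
[[403.07364105   0.         262.05280233]
 [  0.         403.07364105 192.77920619]
 [  0.           0.           1.        ]] [-0.11496001  0.          0.          0.          0.        ] [[-2.04612878e-03  9.89274909e-01 -1.46051251e-01  4.10827029e+02]
 [-9.99946868e-01 -5.48491295e-04  1.02937248e-02 -2.35733432e+02]
 [ 1.01032159e-02  1.46064553e-01  9.89223469e-01  1.01322516e+03]
 [ 0.00000000e+00  0.00000000e+00  0.00000000e+00  1.00000000e+00]]
```

View pics/top0.png

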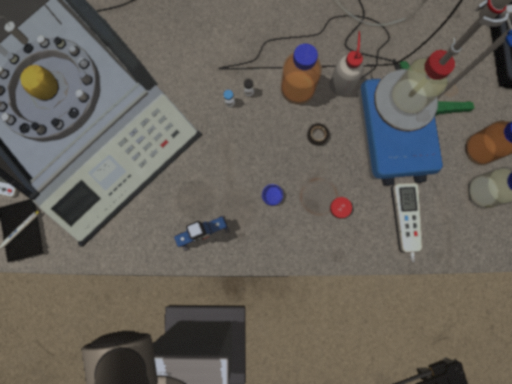

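View pics/side0.png

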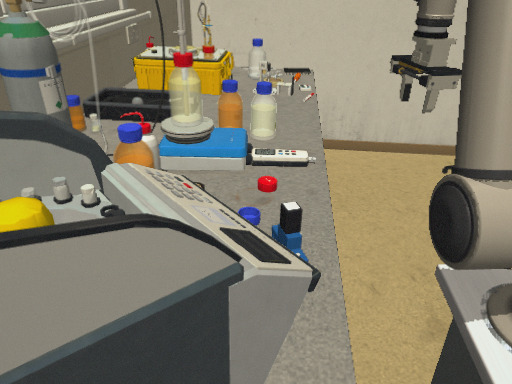

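Top view: the gauge is near (202,231) with a pale grip top at about (194,229). The red cap is at (341,208) and the blue cap at (273,195). In the side view the grip is at (290,218) and the red cap at (267,184).

```bash
cat > h.py <<'E'
from plant import *
import cv2,numpy as np
def ray(c,uv):
    p=cv2.undistortPoints(np.array(uv,float).reshape(-1,1,2),c["mtx"],np.array(c["distortion"])).reshape(-1,2)
    d=np.c_[p[:,0],-p[:,1],-np.ones(len(p))]@c["pose"][:3,:3].T
    return c["pose"][:3,3],d
def onplane(c,uv,z):
    o,d=ray(c,uv); return o+d*((z-o[2])/d[:,2])[:,None]
def proj(c,P):
    q=(np.array(P,float).reshape(-1,3)-c["pose"][:3,3])@c["pose"][:3,:3]
    q[:,1:]*=-1
    return cv2.projectPoints(q,np.zeros(3),np.zeros(3),c["mtx"],np.array(c["distortion"]))[0].reshape(-1,2)
def blobs(m,roi,amin=15):
    x0,y0,x1,y1=roi; k=np.zeros_like(m);k[y0:y1,x0:x1]=m[y0:y1,x0:x1]
    n,l,s,c=cv2.connectedComponentsWithStats(k)
    return [(s[i,4],c[i],cv2.minAreaRect(np.argwhere(l==i)[:,::-1].astype(np.float32))) for i in range(1,n) if s[i,4]>=amin]
def hsv(c): return cv2.cvtColor(c["image"],cv2.COLOR_RGB2HSV)
def red(h): return cv2.inRange(h,(0,120,80),(8,255,255))|cv2.inRange(h,(172,120,80),(180,255,255))
def blue(h): return cv2.inRange(h,(100,90,40),(130,255,255))
E
python3 - <<'E'
from h import *
t=capture("top");s=capture("side");h=hsv(t)
for b in blobs(red(h),(320,190,360,225)): print("red",b,onplane(t,b[1],24))
for b in blobs(red(hsv(s)),(250,170,285,200)): print("redside",b,onplane(s,b[1],16))
for b in blobs(blue(h),(255,180,290,212)): print("blue",b,onplane(t,b[1],20))
for b in blobs(blue(h),(165,210,245,255)): print("gauge",b,onplane(t,b[1],65))
w=cv2.inRange(h,(0,0,170),(180,60,255))
for b in blobs(w,(175,215,225,245)): print("top",b,onplane(t,b[1],150))
w=cv2.inRange(hsv(s),(0,0,170),(180,60,255))
for b in blobs(w,(278,198,306,215)): print("topside",b,onplane(s,b[1],150))
a=cv2.resize(t["image"][205:260,165:245],None,fx=7,fy=7,interpolation=cv2.INTER_CUBIC)
b=cv2.resize(s["image"][170:270,240:320],(308,385),interpolation=cv2.INTER_CUBIC)[:385]
# 560x385 + 308
cv2.imwrite("pics/c1.png",np.hstack([a[:,:490],b])[...,::-1])
E
```

```text
red (np.int32(362), array([340.86740331, 207.21546961]), ((340.5, 207.0), (20.0, 21.0), 90.0)) [[ 520.51932731 -441.75074816   24.        ]]
redside (np.int32(279), array([266.97491039, 183.67741935]), ((267.0, 184.0), (16.0, 18.0), 90.0)) [[ 518.40088836 -437.23705891   16.        ]]
blue (np.int32(343), array([272.23323615, 194.48688047]), ((272.0, 194.5), (19.0, 20.0), 90.0)) [[ 553.1564181  -271.41309151   20.        ]]
gauge (np.int32(181), array([215.12154696, 224.88950276]), ((214.70001220703125, 224.6000213623047), (11.067971229553223, 20.55480194091797), 71.56504821777344)) [[ 474.5103613  -135.00709769   65.        ]]
gauge (np.int32(146), array([182.73287671, 238.84931507]), ((182.60000610351562, 238.7000274658203), (11.627553939819336, 14.758047103881836), 63.43495178222656)) [[441.58700419 -59.1303593   65.        ]]
top (np.int32(82), array([194.2195122 , 229.29268293]), ((194.20004272460938, 229.40003967285156), (8.944271087646484, 8.9442720413208), 63.43495178222656)) [[459.30828154 -99.26957049 150.        ]]
topside (np.int32(92), array([291.05434783, 205.23913043]), ((291.0577087402344, 205.2884521484375), (7.648529052734375, 14.904827117919922), 78.69007110595703)) [[ 456.50593215 -102.65761609  150.        ]]
```

View pics/c1.png

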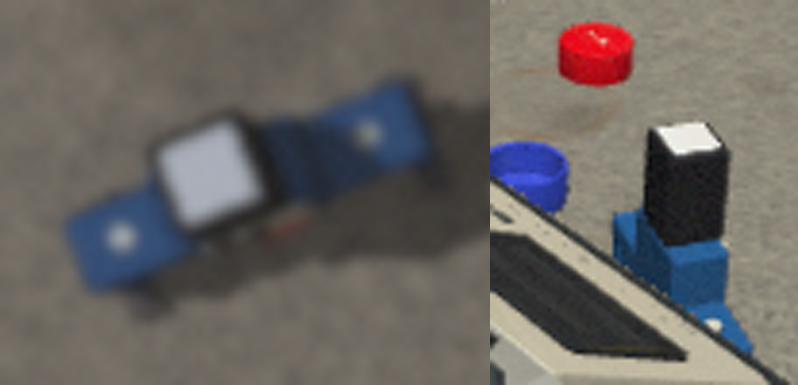

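The crop shows the gauge standing with its grip on top. Two pale screws mark the bridge axis, at about (182.3,239.0) and (217.6,223.9) in the top view, and nothing stands close to the grip.

```bash
python3 - <<'E'
from h import *
t=capture("top")
p=onplane(t,[[181.9,238.6],[217.1,223.4]],72);print(p,p.mean(0),np.linalg.norm(p[0]-p[1]))
d=p[0]-p[1];print("yaw of bridge y:",np.arctan2(-d[0],d[1]), get_obs()["tcp_rot"])
# nearby red-cap surroundings: bottom row of the pump / controller
print(onplane(t,[[400,255],[425,250],[396,185],[200,135],[85,243]],0))
E
```

```text
[[ 441.93238745  -58.46640217   72.        ]
 [ 477.52583171 -140.33758179   72.        ]] [459.72910958 -99.40199198  72.        ] 89.27364295699209
yaw of bridge y: 0.4100993909445465 [-3.14095583e+00 -9.88879928e-05  3.06736206e-01]
[[ 4.00807207e+02 -5.95624084e+02  0.00000000e+00]
 [ 4.12435845e+02 -6.62245586e+02  0.00000000e+00]
 [ 5.80605476e+02 -5.93420381e+02  0.00000000e+00]
 [ 7.12691660e+02 -8.48966350e+01  1.13686838e-13]
 [ 4.31368552e+02  2.04980241e+02  0.00000000e+00]]
```

```bash
python3 -m inch '[0,0,-0.0687,0,0,0,-1, 0,0,0,0.0362,-0.0206,0,-1, 0,0,0,0.0362,-0.0206,0,-1, 0,0,0,0.0362,-0.0206,0,-1, 0,0,0,0.0362,-0.0206,0,-1, 0,0,0,0.0362,-0.0206,0,-1]'
```

```text
time: 0.75
tool_pos: [259.1, -365.9, 237.7]
tcp_rot: [-3.142, -0.0, 0.409]
contact_force: [0.8, 1.1, -0.5]
grip_width: 91.8
finger_force: 0.0
```

Scaling is as expected; 10 more of these rows.

```bash
python3 -m inch '[0,0,0,0.0362,-0.0206,0,-1, 0,0,0,0.0362,-0.0206,0,-1, 0,0,0,0.0362,-0.0206,0,-1, 0,0,0,0.0362,-0.0206,0,-1, 0,0,0,0.0362,-0.0206,0,-1, 0,0,0,0.0362,-0.0206,0,-1, 0,0,0,0.0362,-0.0206,0,-1, 0,0,0,0.0362,-0.0206,0,-1, 0,0,0,0.0362,-0.0206,0,-1, 0,0,0,0,0,0,-1]'
python3 - <<'E'
from h import *
s=capture("side");print(get_obs()["tool_pos"]);cv2.imwrite("pics/s1.png",s["image"][40:280,180:512][...,::-1].repeat(2,0).repeat(2,1))
E
```

```text
time: 1.58
tool_pos: [440.8, -123.3, 237.7]
tcp_rot: [-3.141, -0.002, 0.414]
contact_force: [-0.3, -0.1, -0.9]
grip_width: 92.3
finger_force: 0.0
[ 439.58155276 -125.13383144  237.56035663]
```

View pics/s1.png

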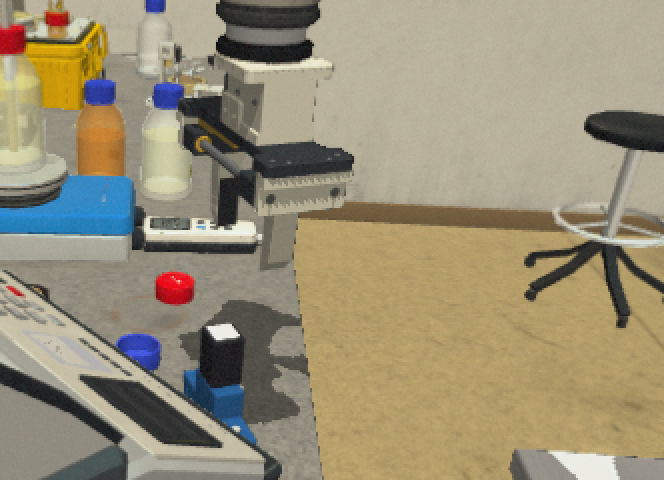

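The gripper hangs above and beyond the gauge, with clear space around it. I'll finish the approach and descend.

```bash
python3 -m inch '[0,0,0,0.0331,-0.0182,0,-1, 0,0,0,0,0,0,-1, 0,0,0,0,0,0.0295,-1, 0,0,0,0,0,0.0295,-1, 0,0,0,0,0,0.0295,-1, 0,0,0,0,0,0.0295,-1, 0,0,0,0,0,0.0295,-1, 0,0,0,0,0,0,-1]'
python3 - <<'E'
from h import *
s=capture("side");print(get_obs()["tool_pos"]);cv2.imwrite("pics/s2.png",s["image"][80:280,200:400][...,::-1].repeat(3,0).repeat(3,1))
E
```

```text
time: 2.3
tool_pos: [453.9, -103.5, 116.1]
tcp_rot: [-3.136, 0.006, 0.409]
contact_force: [-1.8, -0.1, -0.3]
grip_width: 91.7
finger_force: 0.0
[ 455.12793572 -103.86754214  118.24097052]
```

View pics/s2.png

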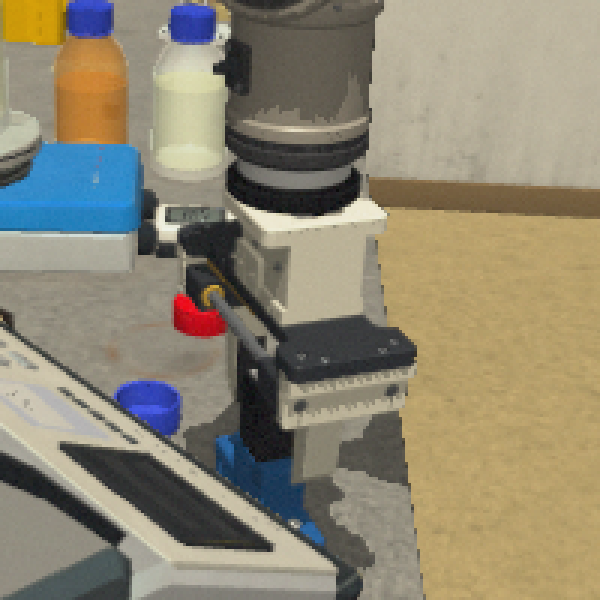

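The fingers straddle the grip. A small correction along the tool axes, then close.

```bash
python3 -m inch '[0,0,0,0.005,-0.0025,0,-1, 0,0,0,0,0,0,-1, 0,0,0,0,0,0,1, 0,0,0,0,0,0,1, 0,0,0,0,0,0,1, 0,0,0,0,0,0,1, 0,0,0,0,0,0,1, 0,0,0,0,0,0,1, 0,0,0,0,0,0,1, 0,0,0,0,0,0,1]'; python3 -m inch '[0,0,0,0,0,0,1, 0,0,0,0,0,0,1]'
```

```text
time: 3.18
tool_pos: [459.9, -100.0, 119.7]
tcp_rot: [3.142, 0.0, 0.41]
contact_force: [0.0, -0.1, -0.4]
grip_width: 43.1
finger_force: 0.0
time: 3.35
tool_pos: [459.5, -99.7, 119.6]
tcp_rot: [-3.141, 0.001, 0.41]
contact_force: [-0.5, 2.0, 1.0]
grip_width: 31.8
finger_force: 30.0
```

```bash
python3 -m inch '[0,0,0,0,0,0,1, 0,0,0,0,0,-0.0125,1, 0,0,0,0,0,-0.025,1, 0,0,0,0,0,-0.025,1, 0,0,0,0,0,-0.0125,1, 0,0,0,0,0,0,1, 0,0,0,0,0,0,1, 0,0,0,0,0,0,1]'
python3 - <<'E'
from h import *
o=get_obs();p=o["tool_pos"];print(p,o["tcp_rot"],o["grip_width"])
t=capture("top");s=capture("side")
img=np.hstack([t["image"][190:260,160:230],s["image"][160:230,255:325]])
cv2.imwrite("pics/c3.png",img[...,::-1].repeat(5,0).repeat(5,1))
E
```

```text
time: 4.02
tool_pos: [459.0, -99.7, 178.4]
tcp_rot: [-3.14, 0.002, 0.41]
contact_force: [-0.2, -0.3, -5.3]
grip_width: 32.1
finger_force: 30.0
[459.04899986 -99.72019114 178.44949655] [-3.14000519e+00  1.82204739e-03  4.09880864e-01] 32.08396965204779
```

View pics/c3.png

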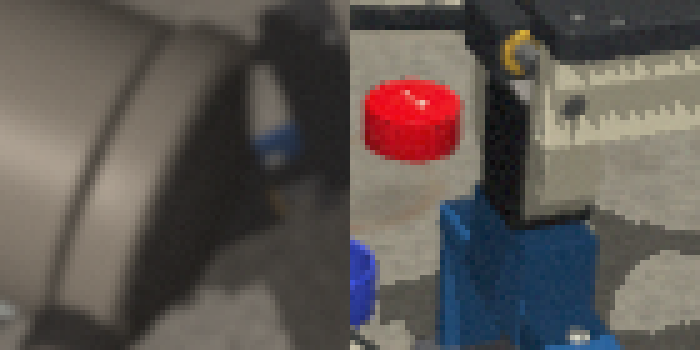

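The gauge is lifted upright, with the feet about 59 mm up. Next I carry it over the red cap.

```bash
python3 -m inch '[0,0,0,-0.0042,0.0175,0,1, 0,0,0,-0.0083,0.035,0,1, 0,0,0,-0.0083,0.035,0,1, 0,0,0,-0.0083,0.035,0,1, 0,0,0,-0.0083,0.035,0,1, 0,0,0,-0.0083,0.035,0,1, 0,0,0,-0.0083,0.035,0,1, 0,0,0,-0.0083,0.035,0,1, 0,0,0,-0.0083,0.035,0,1, 0,0,0,-0.0083,0.035,0,1]'; python3 -m inch '[0,0,0,-0.0083,0.035,0,1, 0,0,0,-0.0083,0.035,0,1, 0,0,0,-0.0042,0.0175,0,1, 0,0,0,0,0,0,1, 0,0,0,0,0,0,1, 0,0,0,0,0,0,1]'
python3 - <<'E'
from h import *
o=get_obs();p=o["tool_pos"];print(p,o["tcp_rot"],o["grip_width"])
t=capture("top");s=capture("side")
print(blobs(red(hsv(s)),(250,150,290,200)))
img=np.hstack([t["image"][160:250,300:390],s["image"][120:210,220:310]])
cv2.imwrite("pics/c4.png",img[...,::-1].repeat(4,0).repeat(4,1))
E
```

```text
time: 4.95
tool_pos: [507.6, -370.2, 178.2]
tcp_rot: [-3.139, 0.001, 0.41]
contact_force: [0.7, -0.5, -4.9]
grip_width: 31.7
finger_force: 30.0
time: 5.45
tool_pos: [520.2, -439.0, 178.3]
tcp_rot: [-3.139, 0.001, 0.41]
contact_force: [0.7, 0.1, -4.8]
grip_width: 32.0
finger_force: 30.0
[ 520.21835603 -439.00594263  178.30202493] [-3.13877171e+00  7.44339241e-04  4.09974581e-01] 32.02020071428925
[(np.int32(256), array([266.69921875, 184.3359375 ]), ((267.0, 184.0), (16.0, 18.0), 90.0))]
```

View pics/c4.png

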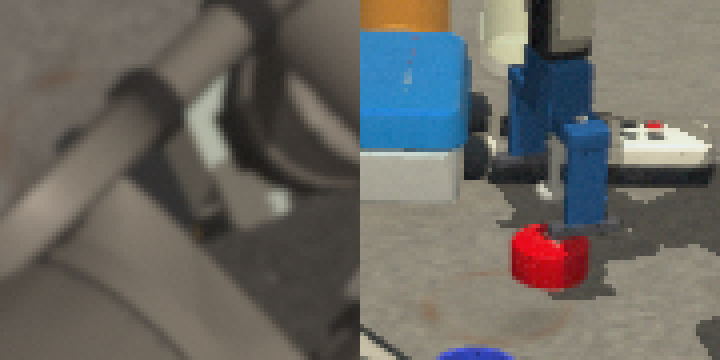

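The side view shows the gauge over the cap, with its near end foot's bottom at about (276,176) and the cap at (267,184). I'll check that against the projected geometry.

```bash
python3 - <<'E'
from h import *
s=capture("side");c=np.array([520.2,-439,0]);X=np.array([.917,.399,0]);Y=np.array([-.399,.917,0]);Z=np.array([0,0,1])
for dx in(-23,23):
  for dz in (59,131): print(dx,dz,proj(s,[c+dx*X+62*Y+dz*Z]))
b=blobs(blue(hsv(s)),(262,130,300,190));print(b)
print("cap",proj(s,[[519.5,-440,12.5]]))
E
```

```text
-23 59 [[283.57394029 178.0651143 ]]
-23 131 [[285.11098554 151.95774195]]
23 59 [[266.57127225 180.36549411]]
23 131 [[267.52779833 153.98911725]]
[(np.int32(571), array([271.99299475, 152.55341506]), ((271.5, 153.5), (45.0, 19.0), 90.0))]
cap [[266.59607006 184.32641954]]
```

Agreement to a few millimetres, well within tolerance. Lower.

```bash
python3 -m inch '[0,0,0,0,0,0.0125,1, 0,0,0,0,0,0.0125,1, 0,0,0,0,0,0.0125,1, 0,0,0,0,0,0.0125,1, 0,0,0,0,0,0.01,1, 0,0,0,0,0,0.0075,1, 0,0,0,0,0,0,1, 0,0,0,0,0,0,1]'; python3 -m inch '[0,0,0,0,0,0.002,1, 0,0,0,0,0,0.002,1, 0,0,0,0,0,0.001,1, 0,0,0,0,0,0,1, 0,0,0,0,0,0,1]'
```

```text
time: 6.27
tool_pos: [520.4, -439.9, 125.4]
tcp_rot: [-3.141, 0.0, 0.41]
contact_force: [-1.3, 0.9, -3.6]
grip_width: 32.1
finger_force: 30.0
time: 6.68
tool_pos: [520.8, -440.3, 122.1]
tcp_rot: [3.14, -0.0, 0.41]
contact_force: [-0.1, -0.3, -4.2]
grip_width: 32.0
finger_force: 30.0
```

```bash
python3 -m inch '[0,0,0,0,0,0.0015,1, 0,0,0,0,0,0.001,1, 0,0,0,0,0,0,1, 0,0,0,0,0,0,1]';python3 -m inch '[0,0,0,0,0,0.001,1, 0,0,0,0,0,0,1, 0,0,0,0,0,0,1]'
python3 - <<'E'
from h import *
s=capture("side")
cv2.imwrite("pics/c5.png",s["image"][130:220,220:320][...,::-1].repeat(6,0).repeat(6,1))
E
```

```text
time: 7.02
tool_pos: [520.6, -440.0, 119.7]
tcp_rot: [3.141, -0.0, 0.41]
contact_force: [-0.3, -0.1, -4.7]
grip_width: 32.4
finger_force: 30.0
time: 7.27
tool_pos: [520.7, -440.0, 119.6]
tcp_rot: [3.141, -0.0, 0.41]
contact_force: [-1.5, 0.3, 0.9]
grip_width: 32.1
finger_force: 30.0
```

View pics/c5.png

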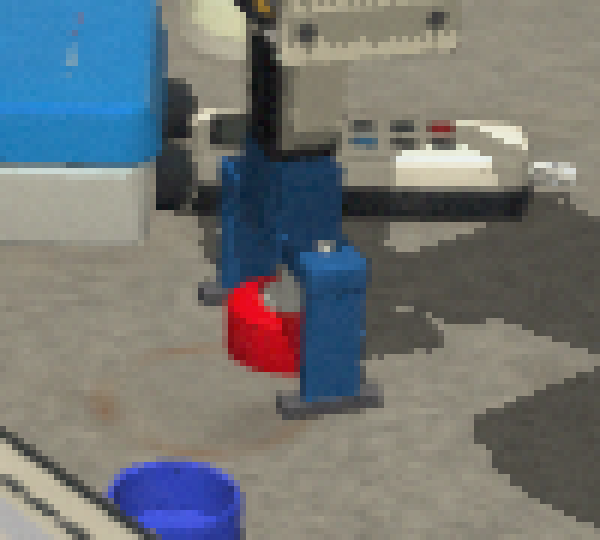

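The gauge stands with both end feet on the worktop, and its grey foot is on the cap's top, roughly central at about (267,178). The force reading shows the worktop carries it. Release and retreat straight up.

```bash
python3 -m inch '[0,0,0,0,0,0,1, 0,0,0,0,0,0,-1, 0,0,0,0,0,0,-1, 0,0,0,0,0,0,-1, 0,0,0,0,0,0,-1, 0,0,0,0,0,0,-1, 0,0,0,0,0,0,-1, 0,0,0,0,0,0,-1, 0,0,0,0,0,0,-1, 0,0,0,0,0,0,-1]';python3 -m inch '[0,0,0,0,0,-0.02,-1, 0,0,0,0,0,-0.03,-1, 0,0,0,0,0,-0.03,-1, 0,0,0,0,0,-0.03,-1, 0,0,0,0,0,-0.03,-1, 0,0,0,0,0,0,-1, 0,0,0,0,0,0,-1, 0,0,0,0,0,0,-1]'
python3 - <<'E'
from h import *
s=capture("side")
w=cv2.inRange(hsv(s),(0,0,170),(180,60,255))
print(proj(s,[[520,-440,150]]))
cv2.imwrite("pics/c6.png",s["image"][110:210,220:320][...,::-1].repeat(6,0).repeat(6,1))
E
```

```text
time: 8.15
tool_pos: [520.6, -440.0, 118.9]
tcp_rot: [3.141, 0.0, 0.41]
contact_force: [0.5, -0.8, 1.4]
grip_width: 87.2
finger_force: 0.0
time: 8.82
tool_pos: [520.3, -439.7, 230.1]
tcp_rot: [-3.141, 0.0, 0.41]
contact_force: [0.3, 1.0, 0.0]
grip_width: 91.8
finger_force: 0.0
[[268.14378006 136.55848355]]
```

View pics/c6.png

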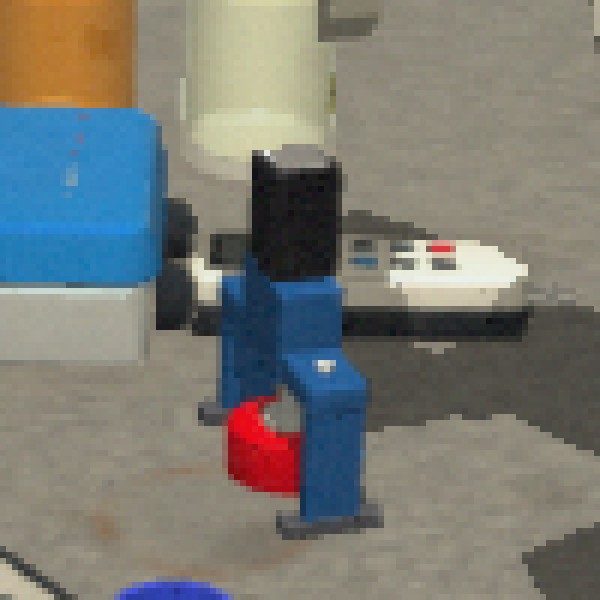

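The gauge stands alone and upright. Its grip top is at (269.5,136), within about 2 px of where a centred gauge would appear, and the cap hasn't moved.

```bash
python3 -c "from plant import *;print(close_job())"
```

```text
the job is handed in; nothing more can be done
None
```

I lowered the gauge over the red cap and let go; the last camera view shows it standing upright with its foot on the cap, neither cap visibly moved, and the job is handed in, though no verdict came back.

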